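# Close the fuse tin with its double lid, then take the outer lid alone

### The job

Close the open fuse tin with its nested pair of lids: reach through the finger cut-outs of the outer lid to grip the inner lid, carry the two together and lower them level onto the tin until the inner lid is fully home, and only then let go. Then take the outer lid by its two plain sides and draw it straight up on its own, leaving the inner lid closed and undisturbed on the tin, and finish while still holding the outer lid level about 10 cm above the tin, ready for its label. Leave the tin where it stands and disturb nothing else on the bench.

Things in the scene. Friction and masses are not known exactly. Their poses are not given: they have to be found in the camera images.
- tin: open square tinplate tin of upright cartridge fuses, loose on the bench: 50 mm square, 54 mm tall, about 0.2 kg. Its top 11 mm is a neck tapering to 45 mm square at the rim, so a lid guides itself on. Origin: centre of its underside; z up, x and y along its sides. With the inner lid fully home the lid's origin is on the tin's axis, 26 mm above the tin's origin.
- inner_lid: inner lid, a plain white plastic square cap without handle: 58 mm square, 30 mm tall, 54 mm square inside (2 mm play round the tin; any quarter turn fits), 2 mm top and walls, 50 g. It stands mouth down on the bench under the outer lid. Origin: centre of its lower edge plane (bench level at the start), z up, x and y along its sides, as the outer lid's.
- outer_lid: outer lid, a square tinplate cap resting on the inner lid's top, 1.5 mm play all round: 65 mm square, 26 mm tall, 2 mm top and walls, 60 g. Its x sides are plain walls 65 mm apart; its y sides have finger cut-outs. Not fastened: lifting the inner lid carries both, lifting the outer takes it alone. Origin: centre of its lower edge plane, z up; nested, 6 mm above the inner lid's.
- cutout (a point): point on the outer lid in the middle of its +y finger cut-out (29 mm along +y, 12 mm above its origin); the -y side has the same. Each is 42 mm wide along x, full height, and cut 11 mm into the top: the inner lid's wall lies bare there, so fingers from above close on the inner lid (58 mm wide along y) without touching the outer.
- screwdriver: bystander: screwdriver 190 mm long lying along x in the middle; origin at its middle on the bench
- gland: bystander: grey plastic cable gland, 32 mm across, 28 mm tall; origin under its centre
- tape: bystander: roll of black tape lying flat, 66 mm across, 19 mm tall; origin under its centre
- switch: bystander: white double wall switch, 82 mm square, 32 mm tall; origin under its centre
- carton: bystander: red carton 80 x 110 x 70 mm tall; origin under its centre
- junction_box: bystander: grey junction box 82 mm square, 45 mm tall; origin under its centre
- breaker: bystander: white three-pole circuit breaker on its back, 84 x 53 mm, 76 mm tall; origin under its centre

How it is judged:
By the outcome, as a careful person would: the job done as asked, in the order asked, and still so for the second after the job is handed in, while the arm keeps its last pose, push and grip.
It also fails if it takes over 48 s, if anything falls off the work surface, if the arm or the gripper's body presses on something with over 40 N, if the wrist force passes 120 N, or if a joint passes its speed limit or range.

### The arm

A 6-joint arm with a two-finger parallel gripper is mounted at the origin on the work surface. World frame = base frame: x ahead of the robot, y to its left, z up, the work surface at z = 0. Lengths are in mm, angles in rad, forces in N, time in s.
With the tool pointing down it reaches from about 350 to 925 mm from the base axis. Payload 6.4 kg.
Tool frame: the origin (TCP) lies between the finger pads; the fingertips stand 22 mm ahead of it and the grasp point (between the pads) lies 3 mm ahead of it; z points along the fingers, y is the line along which they close (so a half turn about z gives the same grasp; the last joint's range is limited). The gripper opens to 94 mm and grips with 3 to 60 N. Pads are 16 mm wide; open, the fingers measure 119 mm over their backs; the gripper's body (75 mm by 177 mm) begins 78 mm behind the grasp point.
Start: joints at [-1.431, 0.245, 1.558, -0, 1.339, -0.174], TCP at [200.644, -618.269, 227.455] pointing down, gripper open.
Joint ranges: [-3.13, 3.13], [-1.02, 2.26], [0.13, 2.54], [-0.95, 4.09], [0.21, 2.88], [-2.74, 2.74]. Speed limits (rad/s): [2.57, 2.57, 3.14, 3.14, 3.14, 3.14].

### API

Orientations are given as a unit quaternion [w, x, y, z].
In Python, from plant import monitor, viewer, ticket gives the robot as it stands.
- The arm moves only by the shell command python3 -m jog 'ROWS'. ROWS is JSON, a list of rows, each an object of numbers: "grip": the opening, from 0 (shut) to 1 (fully open); "x", "y", "z": the shift along the tool's x, y, z in mm; "twist": the turn about the tool's z in degrees. A call has 1 to 12 rows; each row is the pose to reach, as a shift and turn from the pose commanded when the call began, along the tool's axes at that moment; what a row does not reach only later rows make up. A row lasts 1/8 s, in which the tool goes at most 62.5 mm and 10.7 degrees, less where a joint would pass 70% of its speed; a pose out of reach is approached as far as the arm can. A call with a gripper value outside its range is refused whole. The fingers move at their own pace and stop on an object; the grip force is fixed at half the most. Time passes only in rows, so rows that repeat a pose let the fingers close. It gives the time, the measured TCP pose, the force, the opening and the grip force at its end, in the units of the state.
- monitor.get_state(): the state, without advancing time (a new reading comes with each control period).
- viewer.camera(name): name is "scene" or "top"; returns a dict with "pixels" (480x640x3 uint8, blue, green, red), "range_z" (480x640 float32, mm along the optical axis (not along the pixel's ray), 0 where there is no reading), "fx", "fy", "cx", "cy" (pixels), "rvec" (rotation vector, rad) and "tvec" (3), from world to camera coordinates, as OpenCV has them. Camera axes: x right, y down, z forward; pixel columns grow to the right and rows downward; lengths in mm; the calibration is good to about 2 mm. A picture is of the moment at which its call begins.
- ticket.finish_job(): hands the job in; it is judged then, once.
The state is a dict: "t": time; "joints": joint angles; "dq": joint speeds; "joint_efforts": joint torques, N m; "position": TCP position; "eef_rot": TCP orientation; "force": force on the tool from outside, world axes, zero at the start; "torque": the same for the moment, N m; "gripper_width": finger opening in mm; "grip_force": force on a finger pad.
Only numpy, scipy, OpenCV 4.12 (cv2) and the standard library are available. Lean on these libraries where they do the work, as an engineer would, in place of code of your own. Each camera call takes 0.05 s, during which the arm holds its last target. There are 200 camera calls.

## Working session

There is one attempt and no reset: what is moved stays moved. The work goes in short steps, Python scripts to look and compute and a shell command to move; the robot and the scene stay as the last step left them, time stands still between calls to the robot, and variables do not carry over. Pictures are saved under pics/ and viewed, at most 10 in all, crops included, and the job is handed in when it is done.

```bash
mkdir -p pics; ls; cat > h.py <<'E'
import numpy as np, cv2
from plant import monitor, viewer, ticket
def cam(n):
    c=viewer.camera(n); R=cv2.Rodrigues(np.array(c["rvec"],float))[0]; t=np.array(c["tvec"],float).ravel()
    return c,R,t
def pts(c,R,t):
    z=c["range_z"]; v,u=np.mgrid[:480,:640]
    P=np.stack([(u-c["cx"])/c["fx"]*z,(v-c["cy"])/c["fy"]*z,z],-1)
    return (P-t)@R
def ray(c,R,t,u,v,h):
    d=R.T@np.array([(u-c["cx"])/c["fx"],(v-c["cy"])/c["fy"],1]); o=-R.T@t
    return o+d*(h-o[2])/d[2]
E
python3 - <<'E'
from h import *
for n in("top","scene"):
    c,R,t=cam(n); cv2.imwrite(f"pics/{n}0.png",c["pixels"]); np.savez(f"{n}0.npz",P=pts(c,R,t),img=c["pixels"]); print(n,-R.T@t,c["fx"])
print(monitor.get_state())
E
```

```text
pics
top [ 500.89704483   17.31372388 1051.19449161] 503.862415373705
scene [985.50329818 754.22706629 599.1770926 ] 437.21561159547804
{'t': 0.1, 'joints': array([-1.43107468e+00,  2.45751312e-01,  1.55886630e+00, -1.85784921e-05,
        1.33872099e+00, -1.74077746e-01]), 'dq': array([-0.00034898, -0.00119016, -0.00205225,  0.00054529, -0.00033484,
       -0.00130985]), 'joint_efforts': array([-1.37805069e-03, -4.16916811e+01, -3.15525377e+01,  6.86617778e-02,
        3.10187764e-02, -5.27913789e-05]), 'position': array([ 200.58248795, -617.74963195,  226.46487822]), 'eef_rot': array([-8.73002698e-04,  9.87715761e-01,  1.56258802e-01,  5.95827954e-06]), 'force': array([-0.52170663, -0.41560614,  0.11222365]), 'torque': array([-0.00734332,  0.01608626, -0.02860294]), 'grip_force': 0.0, 'gripper_width': 94.12341538053737}
```

View pics/top0.png

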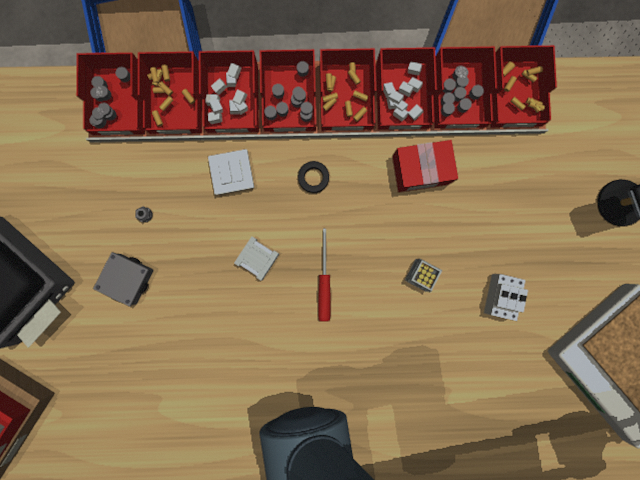

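View pics/scene0.png

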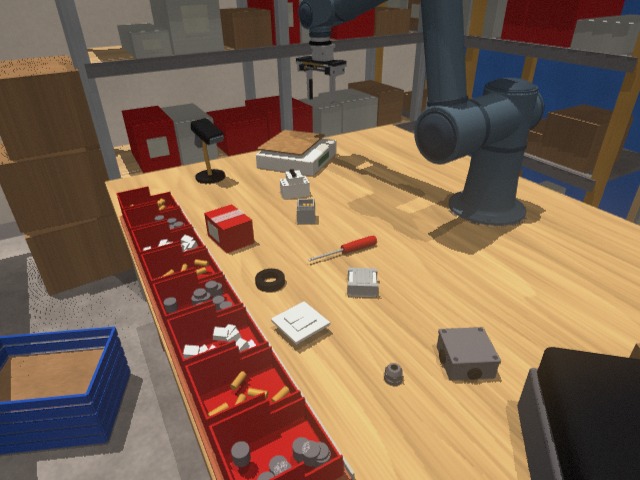

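The top view shows the lid pair at about (257,258) and the tin at about (425,275). The breaker is at (507,297) and the screwdriver at (324,275). I'll measure both from the depth points and an enlarged crop.

```bash
python3 - <<'E'
from h import *
d=np.load("top0.npz"); P=d["P"]; img=d["img"]
def box(n,u0,u1,v0,v1,lo,hi):
    S=P[v0:v1,u0:u1]; m=(S[...,2]>lo)&(S[...,2]<hi); Q=S[m]
    r=cv2.minAreaRect(Q[:,:2].astype(np.float32)); print(n,len(Q),r,"medz",np.median(Q[:,2]),Q[:,2].max())
box("lid",225,290,228,288,26,60)
box("lid all",225,290,228,288,10,60)
box("tin",400,450,250,300,45,70)
box("tin all",400,450,250,300,15,70)
s=P[330:350,200:240,2]; print("bench",np.median(s))
a=cv2.resize(img[225:295,222:292],(400,400),interpolation=cv2.INTER_CUBIC);b=cv2.resize(img[240:310,390:460],(400,400),interpolation=cv2.INTER_CUBIC)
cv2.imwrite("pics/crop.png",np.hstack([a,b]))
d=np.load("scene0.npz");P=d["P"]
box("lid S",335,390,262,302,26,60); box("tin S",290,322,192,228,45,70); 
box("brk S",275,315,165,198,40,90)
E
```

```text
lid 967 ((527.8744506835938, 133.76437377929688), (65.48394012451172, 64.74361419677734), 55.835079193115234) medz 32.10035458736782 37.52848334000363
lid all 998 ((527.80419921875, 133.66094970703125), (65.73387908935547, 64.74361419677734), 55.8350830078125) medz 32.00419037747412 37.52848334000363
tin 214 ((486.5469665527344, -203.9974822998047), (48.59324645996094, 48.83824920654297), 60.783451080322266) medz 52.78283683972931 59.31963512912396
tin all 656 ((486.19549560546875, -204.16534423828125), (50.229434967041016, 50.565521240234375), 60.910926818847656) medz 40.365610871532894 59.31963512912396
bench 0.25977137833169867
lid S 576 ((530.32275390625, 134.18402099609375), (69.34988403320312, 65.1249771118164), 54.94865798950195) medz 31.790883589953292 35.28913439188838
tin S 131 ((489.10076904296875, -203.39151000976562), (54.46223449707031, 47.494590759277344), 60.82430648803711) medz 50.18445498210018 55.47536167442397
brk S 343 ((413.26953125, -411.83831787109375), (177.71343994140625, 91.89833068847656), 58.78321075439453) medz 53.51654388824681 77.08414164454176
```

View pics/crop.png

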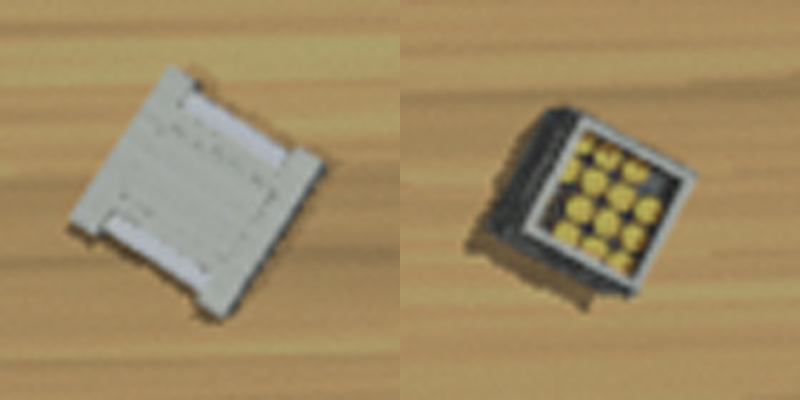

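The crop shows the lid's two cut-outs (bare white inner wall) at crop (235,130) and (155,250), so the lid's y axis runs at about -34° in world. The tin rim's corners are near crop (580,110), (695,178), (635,292) and (525,230). Next I'll cross-check the centres by ray casting and compute the move.

```bash
cat >> h.py <<'E'
from scipy.spatial.transform import Rotation as Ro
def shift(tgt,yaw):
    s=monitor.get_state(); q=s["eef_rot"]; M=Ro.from_quat([q[1],q[2],q[3],q[0]]).as_matrix()
    y=np.degrees(np.arctan2(M[1,1],M[0,1])); tw=-((yaw-y+90)%180-90)
    print("t",s["t"],"pos",s["position"].round(1),"yawy",y.round(2),"tilt",M[2].round(3),"-> shift",(M.T@(np.array(tgt)-s["position"])).round(1),"twist",round(tw,2),"F",s["force"].round(1),"w",s["gripper_width"],s["grip_force"],"j6",s["joints"][5])
E
python3 - <<'E'
from h import *
c,R,t=cam("top")
def corners(L,u0,v0,h):
    Q=np.array([ray(c,R,t,u0+(x+.5)/5.714-.5,v0+(y+.5)/5.714-.5,h)[:2] for x,y in L],np.float32)
    print(cv2.minAreaRect(Q),Q.mean(0))
corners([(172,65),(327,160),(225,320),(70,225)],222,225,32)
corners([(180,110),(295,178),(235,292),(125,230)],390,240,54)
shift([528,134,110],-34.1)
E
```

```text
((527.6285400390625, 132.12200927734375), (64.49976348876953, 67.44271850585938), 56.6943473815918) [527.6865  132.16452]
((487.1285095214844, -204.7943878173828), (46.74360656738281, 45.783321380615234), 59.280029296875) [ 486.57336 -205.23242]
t 0.15 pos [ 200.6 -617.8  226.6] yawy -72.02 tilt [ 0.    -0.001 -1.   ] -> shift [ 543.5 -613.9  117.7] twist -37.92 F [0.4 0.2 0.3] w 93.8544760730165 0.0 j6 -0.17408767411549406
```

```bash
python3 -m jog '[{"x":18,"y":-20,"z":0,"twist":-1,"grip":1},{"x":54,"y":-61,"z":0,"twist":-4,"grip":1},{"x":91,"y":-102,"z":0,"twist":-7,"grip":1},{"x":127,"y":-143,"z":0,"twist":-9,"grip":1},{"x":163,"y":-184,"z":0,"twist":-11,"grip":1},{"x":199,"y":-225,"z":0,"twist":-14,"grip":1},{"x":236,"y":-266,"z":0,"twist":-17,"grip":1},{"x":272,"y":-307,"z":0,"twist":-19,"grip":1},{"x":308,"y":-348,"z":0,"twist":-21,"grip":1},{"x":344,"y":-389,"z":0,"twist":-24,"grip":1},{"x":381,"y":-430,"z":0,"twist":-27,"grip":1},{"x":417,"y":-471,"z":0,"twist":-29,"grip":1}]'; python3 -c "
from h import *
shift([527.8,133.3,110],-34.1)"
```

```text
t: 1.65
position: [452.2, -39.7, 227.5]
eef_rot: [0.0, 0.917, 0.399, 0.0]
force: [0.4, -0.4, 0.5]
gripper_width: 94.1
grip_force: 0.0
t 1.65 pos [452.2 -39.7 227.5] yawy -42.95 tilt [ 0.  0. -1.] -> shift [178.1 -62.6 117.5] twist -8.85 F [ 0.4 -0.4  0.5] w 94.05944169903236 0.0 j6 0.4113705404239291
```

```bash
python3 -m jog '[{"x":36,"y":-13,"z":20,"twist":-2,"grip":1},{"x":71,"y":-25,"z":45,"twist":-4,"grip":1},{"x":107,"y":-38,"z":70,"twist":-6,"grip":1},{"x":142,"y":-50,"z":95,"twist":-8,"grip":1},{"x":165,"y":-58,"z":110,"twist":-8.9,"grip":1},{"x":178,"y":-62.6,"z":117,"twist":-8.9,"grip":1},{"x":178,"y":-62.6,"z":117,"twist":-8.9,"grip":1}]'; python3 - <<'E'
from h import *
shift([527.8,133.3,27],-34.1)
c,R,t=cam("scene"); cv2.imwrite("pics/s1.png",cv2.resize(c["pixels"][180:320,270:450],(720,560)))
E
```

```text
t: 2.52
position: [527.4, 131.6, 110.2]
eef_rot: [-0.0, 0.883, 0.469, -0.0]
force: [-1.1, 0.6, 0.8]
gripper_width: 93.8
grip_force: 0.0
t 2.525 pos [527.4 131.6 110.2] yawy -34.08 tilt [-0.001 -0.001 -1.   ] -> shift [ 1.7 -0.6 83.2] twist 0.02 F [-1.1  0.6  0.8] w 93.75748544896462 0.0 j6 0.6307522894201137
```

View pics/s1.png

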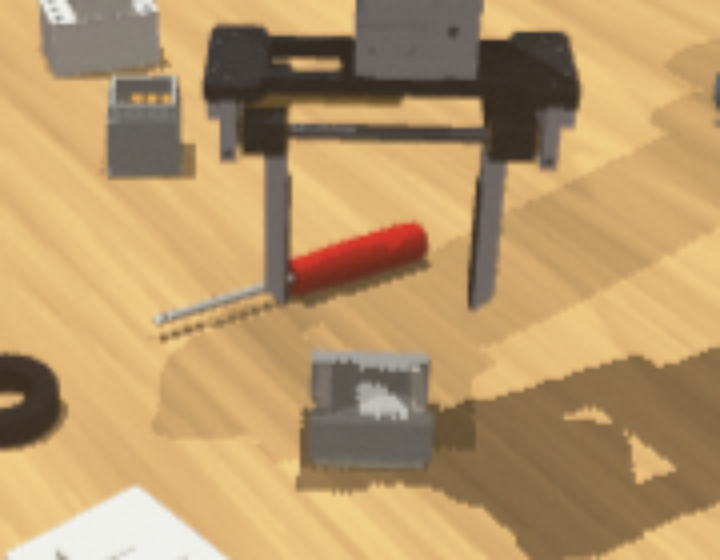

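The fingers straddle the lid pair's cut-out sides, left and right of the lid at crop (370,400). I'll descend in two stages.

```bash
python3 -m jog '[{"x":0,"y":0,"z":10,"twist":0,"grip":1},{"x":0,"y":0,"z":25,"twist":0,"grip":1},{"x":0,"y":0,"z":40,"twist":0,"grip":1},{"x":0,"y":0,"z":50,"twist":0,"grip":1},{"x":0,"y":0,"z":50,"twist":0,"grip":1}]'; python3 -c "
from h import *
shift([527.8,133.3,27],-34.1)"
```

```text
t: 3.2
position: [526.7, 131.2, 59.2]
eef_rot: [-0.001, 0.883, 0.468, -0.001]
force: [0.8, -0.2, -0.9]
gripper_width: 94.1
grip_force: 0.0
t 3.2 pos [526.7 131.2  59.2] yawy -34.13 tilt [-0.001 -0.002 -1.   ] -> shift [ 2.4 -0.2 32.2] twist -0.03 F [ 0.8 -0.2 -0.9] w 94.11128193639937 0.0 j6 0.6307990839676131
```

```bash
python3 -m jog '[{"x":2,"y":0,"z":8,"twist":0,"grip":1},{"x":2,"y":0,"z":18,"twist":0,"grip":1},{"x":2,"y":0,"z":27,"twist":0,"grip":1},{"x":2,"y":0,"z":31,"twist":0,"grip":1},{"x":2,"y":0,"z":31,"twist":0,"grip":0.85},{"x":2,"y":0,"z":31,"twist":0,"grip":0.75},{"x":2,"y":0,"z":31,"twist":0,"grip":0.65},{"x":2,"y":0,"z":31,"twist":0,"grip":0.5},{"x":2,"y":0,"z":31,"twist":0,"grip":0.4},{"x":2,"y":0,"z":31,"twist":0,"grip":0.4},{"x":2,"y":0,"z":31,"twist":0,"grip":0.4}]'; python3 -c "
from h import *
shift([527.8,133.3,150],-34.1)"
```

```text
t: 4.58
position: [529.0, 132.9, 29.7]
eef_rot: [0.0, 0.883, 0.469, 0.0]
force: [0.3, 0.3, 1.6]
gripper_width: 57.8
grip_force: 30.0
t 4.575 pos [529.  132.9  29.7] yawy -34.12 tilt [ 0.  0. -1.] -> shift [  -0.3   -1.1 -120.3] twist -0.02 F [0.3 0.3 1.6] w 57.8199614864937 30.00054359436035 j6 0.6338077895117655
```

```bash
python3 -m jog '[{"x":0,"y":0,"z":-4,"twist":0,"grip":0.4},{"x":0,"y":0,"z":-14,"twist":0,"grip":0.4},{"x":0,"y":0,"z":-30,"twist":0,"grip":0.4},{"x":0,"y":0,"z":-50,"twist":0,"grip":0.4},{"x":0,"y":0,"z":-70,"twist":0,"grip":0.4},{"x":0,"y":0,"z":-88,"twist":0,"grip":0.4},{"x":0,"y":0,"z":-98,"twist":0,"grip":0.4},{"x":0,"y":0,"z":-100,"twist":0,"grip":0.4}]'; python3 - <<'E'
from h import *
shift([486.6,-204.4,130],-29.5)
c,R,t=cam("scene"); cv2.imwrite("pics/s2.png",cv2.resize(c["pixels"][150:290,270:450],(720,560)))
E
```

```text
t: 5.58
position: [529.0, 133.0, 130.3]
eef_rot: [0.0, 0.883, 0.469, 0.001]
force: [-0.5, -0.1, -0.5]
gripper_width: 58.0
grip_force: 30.0
t 5.575 pos [529.  133.  130.3] yawy -34.12 tilt [ 0.001  0.001 -1.   ] -> shift [-3.031e+02  1.541e+02  2.000e-01] twist -4.62 F [-0.5 -0.1 -0.5] w 57.96106520244659 29.999664165079594 j6 0.633812740539791
```

View pics/s2.png

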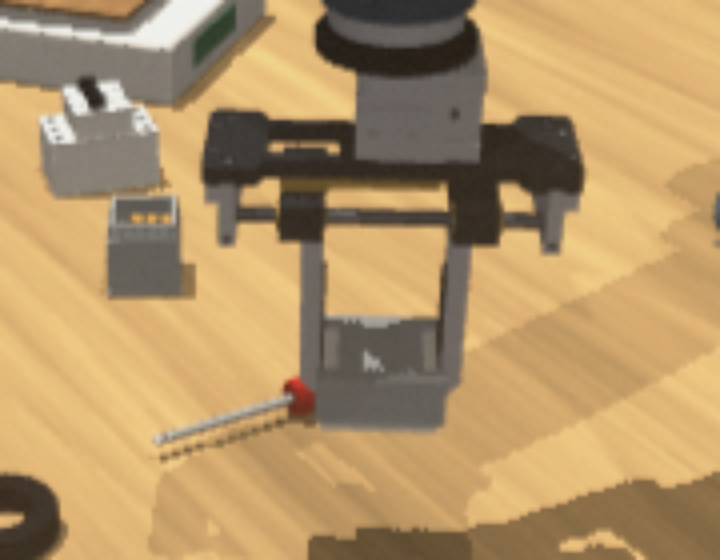

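The lid pair hangs level between the fingers at crop (385,375). I'll carry it smoothly to above the tin.

```bash
python3 -m jog '[{"x":-8,"y":4,"z":0,"twist":0,"grip":0.4},{"x":-26,"y":13,"z":0,"twist":-0.5,"grip":0.4},{"x":-54,"y":27,"z":0,"twist":-1,"grip":0.4},{"x":-88,"y":45,"z":0,"twist":-1.5,"grip":0.4},{"x":-124,"y":63,"z":0,"twist":-2,"grip":0.4},{"x":-160,"y":81,"z":0,"twist":-2.5,"grip":0.4},{"x":-196,"y":100,"z":0,"twist":-3,"grip":0.4},{"x":-231,"y":117,"z":0,"twist":-3.5,"grip":0.4},{"x":-262,"y":133,"z":0,"twist":-4,"grip":0.4},{"x":-285,"y":145,"z":0,"twist":-4.6,"grip":0.4},{"x":-298,"y":151.5,"z":0,"twist":-4.6,"grip":0.4},{"x":-303,"y":154,"z":0,"twist":-4.6,"grip":0.4}]';python3 -m jog '[{"x":0,"y":0,"z":0,"twist":0,"grip":0.4},{"x":0,"y":0,"z":0,"twist":0,"grip":0.4}]'; python3 - <<'E'
from h import *
shift([486.6,-204.4,130],-29.5)
c,R,t=cam("scene"); cv2.imwrite("pics/s3.png",cv2.resize(c["pixels"][110:250,230:410],(720,560)))
E
```

```text
t: 7.12
position: [485.7, -204.7, 128.9]
eef_rot: [-0.001, 0.864, 0.503, -0.0]
force: [0.1, 0.3, -0.9]
gripper_width: 57.8
grip_force: 30.0
t: 7.38
position: [486.2, -203.5, 129.3]
eef_rot: [-0.0, 0.864, 0.504, -0.0]
force: [-0.7, -0.8, -1.1]
gripper_width: 57.6
grip_force: 30.0
t 7.375 pos [ 486.2 -203.5  129.3] yawy -29.47 tilt [ 0. -0. -1.] -> shift [-0.6  0.8 -0.7] twist 0.03 F [-0.7 -0.8 -1.1] w 57.648711768339886 29.999831803143024 j6 -0.09747972245246388
```

View pics/s3.png

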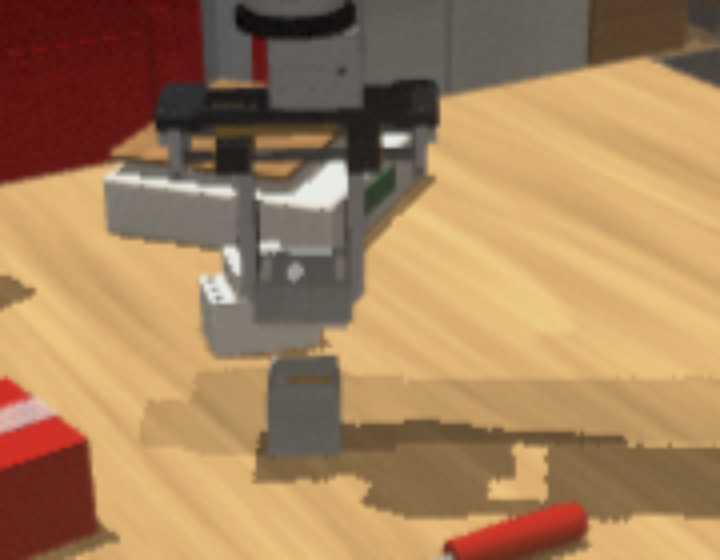

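The lids sit squarely above the tin, at crop (305,290) over (305,405). I'll lower to just above the rim, then ease on while watching the force.

```bash
python3 -m jog '[{"x":-0.5,"y":0.5,"z":6,"twist":0,"grip":0.4},{"x":-0.5,"y":0.5,"z":18,"twist":0,"grip":0.4},{"x":-0.5,"y":0.5,"z":30,"twist":0,"grip":0.4},{"x":-0.5,"y":0.5,"z":38,"twist":0,"grip":0.4},{"x":-0.5,"y":0.5,"z":42,"twist":0,"grip":0.4},{"x":-0.5,"y":0.5,"z":42,"twist":0,"grip":0.4}]';python3 -m jog '[{"x":0,"y":0,"z":3,"twist":0,"grip":0.4},{"x":0,"y":0,"z":6,"twist":0,"grip":0.4},{"x":0,"y":0,"z":9,"twist":0,"grip":0.4},{"x":0,"y":0,"z":12,"twist":0,"grip":0.4},{"x":0,"y":0,"z":12,"twist":0,"grip":0.4}]'; python3 -c "
from h import *
shift([486.6,-204.4,55.7],-29.5)"
```

```text
t: 8.18
position: [486.3, -204.9, 87.1]
eef_rot: [-0.0, 0.864, 0.504, -0.0]
force: [-0.1, -1.0, -1.2]
gripper_width: 58.1
grip_force: 30.0
t: 8.8
position: [486.2, -204.8, 75.1]
eef_rot: [-0.0, 0.864, 0.504, -0.0]
force: [-0.1, 0.0, -1.0]
gripper_width: 58.1
grip_force: 30.0
t 8.8 pos [ 486.2 -204.8   75.1] yawy -29.52 tilt [ 0.    -0.001 -1.   ] -> shift [ 0.5  0.1 19.4] twist -0.02 F [-0.1  0.  -1. ] w 58.132039282016216 29.999729208648205 j6 -0.0985571149510288
```

No contact force yet and the lid is about 9 mm past the rim, so I'll continue down.

```bash
python3 -m jog '[{"x":0,"y":0,"z":2,"twist":0,"grip":0.4},{"x":0,"y":0,"z":4,"twist":0,"grip":0.4},{"x":0,"y":0,"z":6,"twist":0,"grip":0.4},{"x":0,"y":0,"z":8,"twist":0,"grip":0.4},{"x":0,"y":0,"z":8,"twist":0,"grip":0.4}]';python3 -m jog '[{"x":0,"y":0,"z":2,"twist":0,"grip":0.4},{"x":0,"y":0,"z":4,"twist":0,"grip":0.4},{"x":0,"y":0,"z":6,"twist":0,"grip":0.4},{"x":0,"y":0,"z":8,"twist":0,"grip":0.4},{"x":0,"y":0,"z":8,"twist":0,"grip":0.4}]'; python3 -c "
from h import *
shift([486.6,-204.4,55.7],-29.5)"
```

```text
t: 9.43
position: [486.3, -204.9, 67.2]
eef_rot: [-0.0, 0.864, 0.504, -0.0]
force: [-0.1, -0.3, -0.6]
gripper_width: 57.7
grip_force: 30.0
t: 10.05
position: [486.3, -204.9, 59.2]
eef_rot: [-0.0, 0.864, 0.504, -0.0]
force: [-0.2, -0.0, -0.5]
gripper_width: 57.8
grip_force: 30.0
t 10.05 pos [ 486.3 -204.9   59.2] yawy -29.52 tilt [ 0. -0. -1.] -> shift [0.6 0.1 3.5] twist -0.02 F [-0.2 -0.  -0.5] w 57.76872766735489 29.999875500798225 j6 -0.09854591463387967
```

```bash
python3 -m jog '[{"x":0,"y":0,"z":1,"twist":0,"grip":0.4},{"x":0,"y":0,"z":2,"twist":0,"grip":0.4},{"x":0,"y":0,"z":2.7,"twist":0,"grip":0.4},{"x":0,"y":0,"z":2.7,"twist":0,"grip":0.4}]';python3 -m jog '[{"x":0,"y":0,"z":0.5,"twist":0,"grip":0.4},{"x":0,"y":0,"z":1,"twist":0,"grip":0.4},{"x":0,"y":0,"z":1,"twist":0,"grip":0.4}]'
```

```text
t: 10.55
position: [486.4, -204.9, 56.7]
eef_rot: [-0.0, 0.864, 0.504, -0.0]
force: [0.3, -0.3, -0.6]
gripper_width: 57.8
grip_force: 30.0
t: 10.92
position: [486.4, -205.0, 55.8]
eef_rot: [0.0, 0.864, 0.504, -0.0]
force: [-0.3, 0.2, -1.6]
gripper_width: 58.0
grip_force: 30.0
```

```bash
python3 -m jog '[{"x":0,"y":0,"z":0.5,"twist":0,"grip":0.4},{"x":0,"y":0,"z":0.7,"twist":0,"grip":0.4},{"x":0,"y":0,"z":0.7,"twist":0,"grip":0.4}]';python3 -m jog '[{"x":0,"y":0,"z":0.5,"twist":0,"grip":0.4},{"x":0,"y":0,"z":0.5,"twist":0,"grip":0.4}]'
```

```text
t: 11.3
position: [486.5, -205.0, 55.7]
eef_rot: [-0.0, 0.864, 0.504, -0.0]
force: [-2.2, 2.1, 5.2]
gripper_width: 58.2
grip_force: 30.0
t: 11.55
position: [486.5, -205.0, 55.7]
eef_rot: [-0.0, 0.864, 0.504, -0.0]
force: [-4.5, 2.5, 9.6]
gripper_width: 58.0
grip_force: 30.0
```

The lid is seated: height stops at the predicted 55.7 mm and the force is rising. I'll release and rise.

```bash
python3 -m jog '[{"x":0,"y":0,"z":0,"twist":0,"grip":0.7},{"x":0,"y":0,"z":0,"twist":0,"grip":0.9},{"x":0,"y":0,"z":0,"twist":0,"grip":1},{"x":0,"y":0,"z":0,"twist":0,"grip":1},{"x":0,"y":0,"z":0,"twist":0,"grip":1},{"x":0,"y":0,"z":-4,"twist":0,"grip":1},{"x":0,"y":0,"z":-14,"twist":0,"grip":1},{"x":0,"y":0,"z":-30,"twist":0,"grip":1},{"x":0,"y":0,"z":-50,"twist":0,"grip":1},{"x":0,"y":0,"z":-66,"twist":0,"grip":1},{"x":0,"y":0,"z":-76,"twist":0,"grip":1},{"x":0,"y":0,"z":-80,"twist":0,"grip":1}]'; python3 - <<'E'
from h import *
c,R,t=cam("scene"); cv2.imwrite("pics/s4.png",cv2.resize(c["pixels"][130:250,240:390],(750,600)))
shift([486.5,-205,130],60.5)
P=pts(c,R,t)[185:235,280:335].reshape(-1,3); Q=P[(P[:,2]>54)&(P[:,2]<62)]; print(len(Q),cv2.minAreaRect(Q[:,:2].astype(np.float32)),np.percentile(Q[:,2],[5,25,50,75,95]))
E
```

```text
t: 13.05
position: [486.6, -205.1, 135.4]
eef_rot: [0.0, 0.864, 0.504, 0.0]
force: [-0.1, -0.1, -1.0]
gripper_width: 93.9
grip_force: 0.0
t 13.1 pos [ 486.6 -205.1  135.4] yawy -29.52 tilt [-0.     0.001 -1.   ] -> shift [ 0.  -0.2  5.3] twist 89.98 F [ 0.4  1.  -0.2] w 94.30753159688153 0.0 j6 -0.09854679517877463
261 ((487.7718505859375, -203.88540649414062), (71.44782257080078, 62.52468490600586), 60.50718688964844) [54.59470193 56.39545876 57.40350121 58.39754963 59.53517548]
```

View pics/s4.png

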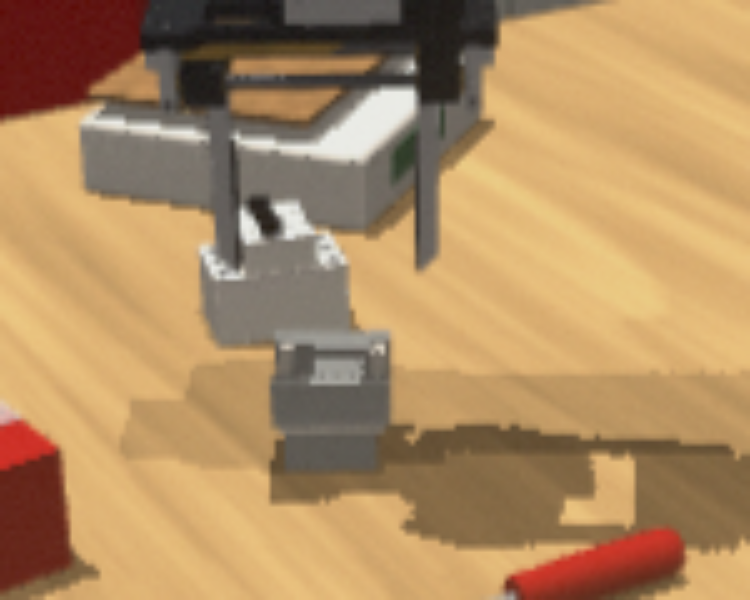

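The pair is seated level on the tin at crop (330,390). Next I'll turn 90° to take the outer lid by its plain sides.

```bash
python3 -m jog '[{"x":0,"y":0,"z":0,"twist":4,"grip":1},{"x":0,"y":0,"z":0,"twist":13,"grip":1},{"x":0,"y":0,"z":0,"twist":23,"grip":1},{"x":0,"y":0,"z":0,"twist":33,"grip":1},{"x":0,"y":0,"z":0,"twist":43,"grip":1},{"x":0,"y":0,"z":0,"twist":53,"grip":1},{"x":0,"y":0,"z":0,"twist":63,"grip":1},{"x":0,"y":0,"z":0,"twist":73,"grip":1},{"x":0,"y":0,"z":0,"twist":82,"grip":1},{"x":0,"y":0,"z":0,"twist":88,"grip":1},{"x":0,"y":0,"z":0,"twist":90,"grip":1},{"x":0,"y":0,"z":0,"twist":90,"grip":1}]'; python3 - <<'E'
from h import *
shift([486.5,-205,56],60.48)
E
```

```text
t: 14.6
position: [486.2, -204.8, 134.2]
eef_rot: [-0.0, 0.967, -0.254, -0.0]
force: [-0.5, -0.4, -1.0]
gripper_width: 94.2
grip_force: 0.0
t 14.6 pos [ 486.2 -204.8  134.2] yawy -119.46 tilt [-0.001 -0.    -1.   ] -> shift [ 0.4  0.  78.2] twist 0.06 F [-0.5 -0.4 -1. ] w 94.21922354343899 0.0 j6 1.4712045149328645
```

```bash
python3 -m jog '[{"x":0,"y":0,"z":6,"twist":0,"grip":1},{"x":0,"y":0,"z":20,"twist":0,"grip":1},{"x":0,"y":0,"z":36,"twist":0,"grip":1},{"x":0,"y":0,"z":52,"twist":0,"grip":1},{"x":0,"y":0,"z":66,"twist":0,"grip":1},{"x":0,"y":0,"z":75,"twist":0,"grip":1},{"x":0,"y":0,"z":78,"twist":0,"grip":1},{"x":0,"y":0,"z":78,"twist":0,"grip":1},{"x":0,"y":0,"z":78,"twist":0,"grip":0.9},{"x":0,"y":0,"z":78,"twist":0,"grip":0.8}]'; python3 - <<'E'
from h import *
shift([486.5,-205,56],60.48)
c,R,t=cam("scene"); cv2.imwrite("pics/s5.png",cv2.resize(c["pixels"][140:240,245:370],(750,600)))
E
```

```text
t: 15.85
position: [486.7, -205.1, 57.0]
eef_rot: [0.0, 0.967, -0.255, 0.0]
force: [0.6, 1.2, -0.1]
gripper_width: 78.0
grip_force: 0.0
t 15.85 pos [ 486.7 -205.1   57. ] yawy -119.52 tilt [ 0.001  0.    -1.   ] -> shift [-0.2 -0.   1. ] twist 0.0 F [ 0.6  1.2 -0.1] w 78.02876757416048 0.0 j6 1.4722670956402193
```

View pics/s5.png

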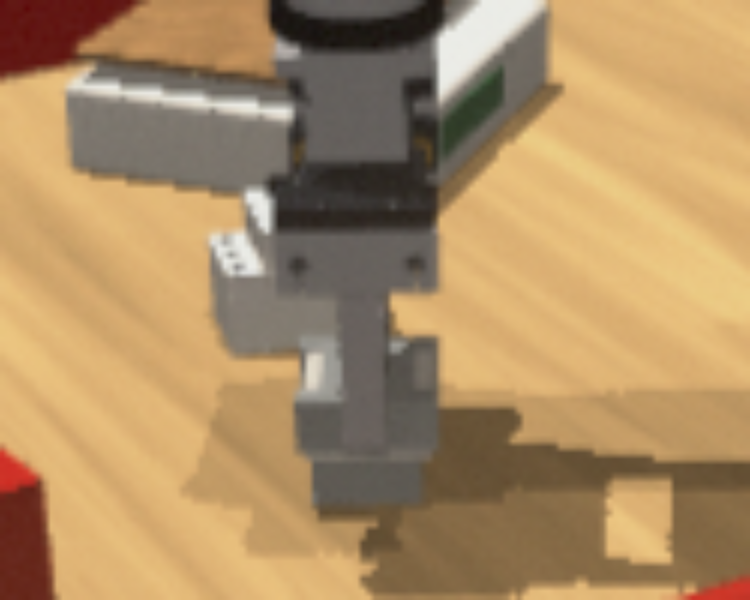

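The front finger, at crop (363,380), stands centred on the outer lid's plain side. I'll close gently.

```bash
python3 -m jog '[{"x":0,"y":0,"z":0,"twist":0,"grip":0.76},{"x":0,"y":0,"z":0,"twist":0,"grip":0.73},{"x":0,"y":0,"z":0,"twist":0,"grip":0.71},{"x":0,"y":0,"z":0,"twist":0,"grip":0.69},{"x":0,"y":0,"z":0,"twist":0,"grip":0.67},{"x":0,"y":0,"z":0,"twist":0,"grip":0.6},{"x":0,"y":0,"z":0,"twist":0,"grip":0.5},{"x":0,"y":0,"z":0,"twist":0,"grip":0.5},{"x":0,"y":0,"z":0,"twist":0,"grip":0.5}]'
```

```text
t: 17.02
position: [486.4, -204.9, 56.5]
eef_rot: [-0.0, 0.967, -0.255, -0.0]
force: [-0.4, 0.2, 0.8]
gripper_width: 64.6
grip_force: 30.0
```

```bash
python3 -m jog '[{"x":0,"y":0,"z":-1.5,"twist":0,"grip":0.5},{"x":0,"y":0,"z":-4,"twist":0,"grip":0.5},{"x":0,"y":0,"z":-8,"twist":0,"grip":0.5},{"x":0,"y":0,"z":-12,"twist":0,"grip":0.5},{"x":0,"y":0,"z":-17,"twist":0,"grip":0.5},{"x":0,"y":0,"z":-22,"twist":0,"grip":0.5},{"x":0,"y":0,"z":-28,"twist":0,"grip":0.5},{"x":0,"y":0,"z":-36,"twist":0,"grip":0.5},{"x":0,"y":0,"z":-46,"twist":0,"grip":0.5},{"x":0,"y":0,"z":-56,"twist":0,"grip":0.5},{"x":0,"y":0,"z":-64,"twist":0,"grip":0.5},{"x":0,"y":0,"z":-70,"twist":0,"grip":0.5}]';python3 -m jog '[{"x":0,"y":0,"z":-6,"twist":0,"grip":0.5},{"x":0,"y":0,"z":-16,"twist":0,"grip":0.5},{"x":0,"y":0,"z":-28,"twist":0,"grip":0.5},{"x":0,"y":0,"z":-38,"twist":0,"grip":0.5},{"x":0,"y":0,"z":-44,"twist":0,"grip":0.5},{"x":0,"y":0,"z":-45,"twist":0,"grip":0.5},{"x":0,"y":0,"z":-45,"twist":0,"grip":0.5},{"x":0,"y":0,"z":-45,"twist":0,"grip":0.5},{"x":0,"y":0,"z":-45,"twist":0,"grip":0.5}]'; python3 - <<'E'
from h import *
shift([486.4,-205,171],60.48)
c,R,t=cam("scene"); cv2.imwrite("pics/s6.png",cv2.resize(c["pixels"][120:240,240:390],(750,600)))
P=pts(c,R,t)[180:240,280:335].reshape(-1,3); Q=P[(P[:,2]>51)&(P[:,2]<62)]; print(len(Q),cv2.minAreaRect(Q[:,:2].astype(np.float32)),np.percentile(Q[:,2],[5,25,50,75,95]))
E
```

```text
t: 18.52
position: [486.5, -205.0, 127.2]
eef_rot: [0.0, 0.967, -0.255, 0.0]
force: [-0.5, 0.3, -0.4]
gripper_width: 64.7
grip_force: 30.0
t: 19.65
position: [486.3, -204.9, 171.2]
eef_rot: [-0.0, 0.967, -0.255, -0.0]
force: [-0.1, -0.1, 0.2]
gripper_width: 64.7
grip_force: 30.0
t 19.65 pos [ 486.3 -204.9  171.2] yawy -119.52 tilt [-0.001 -0.    -1.   ] -> shift [0.2 0.1 0.2] twist -0.0 F [-0.1 -0.1  0.2] w 64.71604343341964 29.999959655106068 j6 1.4722705529299733
266 ((466.777099609375, -259.76361083984375), (189.7163543701172, 66.31272888183594), 69.94639587402344) [52.21680992 54.68965272 55.56651824 56.21315928 58.05526168]
```

View pics/s6.png

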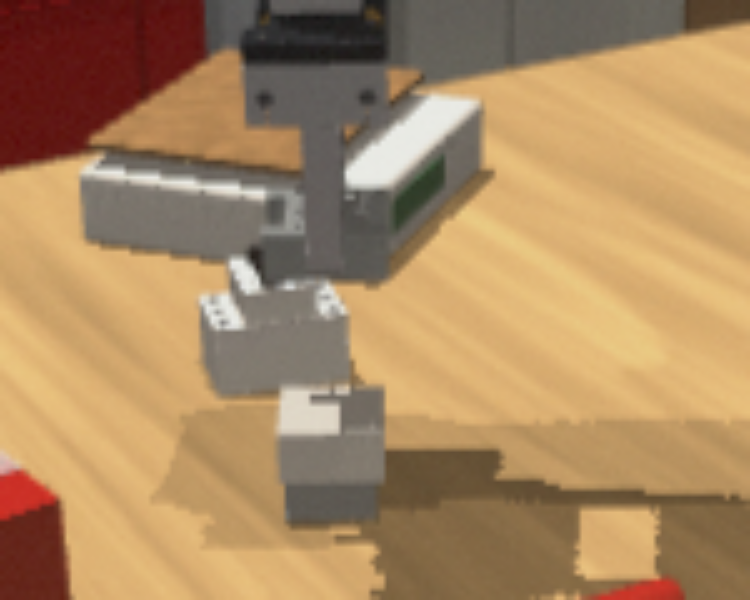

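The white inner lid sits home and level on the tin at crop (330,435), with median top height about 56 mm as expected. The outer lid is held level above it at (325,235), with its lower edge at about z = 147 mm, roughly 9 cm above the tin. I'm handing the job in.

```bash
python3 -c "
from plant import ticket
print(ticket.finish_job())"
```

```text
the job is handed in; nothing more can be done
None
```

The inner lid is fully home on the tin, the outer lid is held level about 9 cm above it, and the job was handed in at about 20 s; I only checked the tin and lids in the last picture, and the hand-in gave no verdict.

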